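# Pin the pull link of a bench load rig into its yoke

## Task

Connect the pull link of the small load rig: stand the loose steel pin point down in the hole of the yoke's upper ear, so that it rests on the tongue, let go of it, then slide the link by its thumb plate towards the yoke until the pin is felt to drop into the tongue's hidden eye. Then press the pin fully home, its collar down on the upper ear, and let go. Work by feel: the pin must never be pressed or wedged against the rig with more than 35 N in all, and the vial, stopper and timer stay where they are.

Things in the scene. Friction and masses are not known exactly. Their poses are not given: they have to be found in the camera images.
- rig: Fixed load rig: aluminium base 236 x 72 x 10 mm; at one end a steel yoke of two level ears (90 x 44 mm, 12 mm gap, joined by a web at the far end), at the other a slider between low rails. Origin: on the axis of the ears' holes, at the base's underside. x points from the slider to the yoke's web, z up. Lower ear spans 10 to 24 mm, upper ear 36 to 54 mm above the bench.
- yoke_hole (a point): Centre of the upper ear's hole, at the ear's top face; axes as the rig's. The ears run from 22 mm before it to 68 mm past it. Its hole is 13.3 mm wide, those of the eye and lower ear 14 mm, all upright, lightly chamfered. In the lower ear a spring plunger pushes into the hole sideways (from +y), so the pin's last 4 to 6 mm need about 3 to 8 N; then the collar meets the ear hard.
- slider_grip (a point): Middle of the slider's dark upright thumb plate, 60 mm above the bench: 12 mm thick across the rig, 30 mm long along it, standing from 38 to 75 mm above the bench; pinch its 12 mm from above. The slider carries the tongue; how far that is screwed out, and so the place of its eye, differs from rig to rig and is not measured: the eye is 72 to 92 mm ahead of this point along x.
- slider (a joint): Travel of the slider in m: 0 fully back, 0.040 at its front stop; grows towards the yoke. It drags with about 2.5 N and stays where left. Its flat tongue (32 mm wide, 10 mm thick, top 19 mm below yoke_hole) already lies between the ears, its eye 10 to 38 mm short of their holes. A pin dropped into the eye blocks it.
- pin_mid (a point): Centre of the loose steel pin, half-way up; 79 mm tall, 65 to 105 g, z towards the knob. From below: shank 12 mm across, 40 mm long, nose tapered to 8.6 mm over 4 mm; collar 24 mm across, 5 mm thick; round dark knob 18 mm across, 34 mm tall (5.5 to 39.5 mm above this point) to grip. Starts upright in the pin stand. Fully home, this point is 0.5 mm below yoke_hole.
- pin_tip (a point): Flat end of the pin's nose, 39.5 mm below pin_mid, 40 mm below the collar's underside. Standing on the tongue it is 19 mm below yoke_hole; fully home 40 mm below. As the eye comes under it, the tilting nose can wedge on the eye's rim (4 to 8 N on the slider, tip no lower than 22 mm below yoke_hole): ease back a little and push on.
- pin_stand: Grey plastic block 50 x 50 x 45 mm, fixed, origin at the centre of its underside, with an upright hole in its middle, in which the pin stands at the start with its collar on the block's top.
- vial_a: Bystander: small screw-cap vial, green cap, 22 mm across, 45 mm high, origin under its centre.
- stopper: Bystander: red-brown tapered rubber stopper 23 mm across, 22 mm high, origin under its centre.
- timer: Bystander: white kitchen-style timer 58 x 66 x 18 mm, origin under its centre.
Things that resemble listed ones, but are neither listed nor needed, are in the scene too. Of the things like the part that bears pin_mid, leave any that is purple; of the rest the smaller one is meant.

How it is judged (in metres and radians):
On the way, in this order (a step that is already met when the one before it is completed fails the run):
1. the pin stands in the upper ear, its tip 8 to 20.5 mm below the ear's top face and within 2.5 mm of the hole's axis, with the fingers off it (horizontal distance between pin_tip and yoke_hole below 0.0025 m and z of pin_tip in the frame of yoke_hole between -0.0205 and -0.008 m and contact force between the fingers and pin below 0.1 N), for 0.2 s.
2. the pin has dropped into the tongue's eye, its tip more than 23 mm below the upper ear's top face (horizontal distance between pin_tip and yoke_hole below 0.0035 m and z of pin_tip in the frame of yoke_hole below -0.023 m), for 0.1 s.
At the end, for the whole second after the job is handed in: The pin is through the upper ear, the eye and the lower ear: its tip at least 38.5 mm below the upper ear's top face (collar within 1.5 mm of the ear), within 3 mm of the holes' axis, upright within 7 degrees, at rest and released; vial, stopper and timer within 20 mm of where they stood (horizontal distance between pin_tip and yoke_hole below 0.003 m and z of pin_tip in the frame of yoke_hole below -0.0385 m and angle between pin_mid's own z axis and vertical below 0.12 rad and linear speed of pin below 0.02 m/s and distance of each of vial_a, stopper, timer from where it was at the start of the episode below 0.02 m); the robot touches nothing.
It fails at once if the pin is pressed or wedged against the rig with more than 35 N in all (contact force between pin and rig above 35 N).
It fails at once if a bystander is pushed more than 20 mm (distance of any of vial_a, stopper, timer from where it was at the start of the episode above 0.02 m).
It also fails if it takes over 58 s, if anything falls off the work surface, if the arm or the gripper's body presses on something with over 40 N, if the wrist force passes 120 N, or if a joint passes its speed limit or range.

## Robot

A 7-joint arm with a two-finger parallel gripper is mounted at the origin on a cart in front of the work surface, level with it; the furniture and walls round the work are solid. World frame = base frame: x ahead of the robot, y to its left, z up, the work surface at z = 0. Lengths are in m, angles in degrees, forces in N, time in s.
With the tool pointing down it reaches from about 0.35 to 0.9 m from the base axis. Payload 19.9 kg.
Tool frame: the origin (TCP) lies midway between the tips of the shut fingers; the grasp point (between the pads) lies 19 mm behind it (manip.grasp_offset is the distance from the TCP to the grasp point, in m); z points along the fingers, y is the direction in which the jaws open and shut (so a half turn about z gives the same grasp; the last joint's range is limited). The gripper opens to 94 mm and grips with 3 to 60 N. Pads are 16 mm wide; open, the fingers measure 119 mm over their backs; the gripper's body (75 mm by 177 mm) begins 78 mm behind the grasp point.
Start: joints at [-67.523, 23.915, -0.59, 92.452, 0.269, 63.638, -3.037], TCP at [0.263, 0.567, 0.205] pointing down, gripper open.
Joint ranges: [-161.28, 161.28], [-22.2, 115.67], [-73.04, 71.86], [3.21, 147.25], [-68.34, 248.33], [10.77, 114.83], [-161.83, 161.83]. Speed limits (degrees/s): [108.29, 108.29, 136.94, 136.94, 172.46, 172.46, 172.46].

## Interface

Orientations are given as [roll, pitch, yaw] about the fixed x, y, z axes, in that order (R = Rz(yaw) Ry(pitch) Rx(roll)).
In Python, from workcell import manip, cams, ticket gives the robot as it stands.
- The arm moves only by the tool move_arm, never from a script. Its argument "deltas" is a list of rows, each a list of 5 numbers: the gripper command: -1 is fully open, 1 is shut, values between are in proportion, then the shift along the world's x, y, z scaled (see below), then the turn about the world's z scaled (see below). A call has 1 to 20 rows; each row is the pose to reach, as a shift and turn from the pose measured when the call began; what a row does not reach only later rows make up. The controller multiplies each number of a shift by 0.1 m and each number of a turn by 30 degrees. A row lasts 1/12 s, in which the tool goes at most 41.7 mm and 7.16 degrees, less where a joint would pass 70% of its speed; a pose out of reach is approached as far as the arm can. A call with a number of a shift or a turn outside -1 to 1 is refused whole. A call with a gripper value outside its range is refused whole. The fingers move at their own pace and stop on an object; the grip force is fixed at half the most. Time passes only in rows, so rows that repeat a pose let the fingers close. It gives the time, the measured TCP pose, the force and the opening at its end, in the units of the state.
- manip.get_obs(): the state, without advancing time (a new reading comes with each control period).
- cams.get_image(name): name is "side" or "top" or "wrist"; returns the picture (420x560x3 uint8, red, green, blue); there is no depth.
- cams.camera_params(name): a dict with "K" (3x3 intrinsics, pixels), "extrinsics" (4x4, takes a point from camera to world coordinates). Camera axes: x right, y up, looking along -z (the intrinsics and any distortion apply to the point x, -y, -z); pixel columns grow to the right and rows downward; lengths in m; the calibration is good to about 2 mm. A picture is of the moment at which its call begins: read the wrist's pose just before it. camera_params takes no time and is no camera call; for the wrist camera it gives the pose at the moment of the call.
- ticket.job_done(): hands the job in, once; it reports no verdict.
Trained networks look in the newest picture that a camera, given by its name, has taken for a name from the list of things; names that differ only in an ending like _2 or _b are one class to them, and where a whole thing is asked for, a point or a joint stands for the part that bears it (a point fixed in the world has none). Each returns a list of dicts, best first, with "p" (0 to 1); they miss things now and then, are a little off and sometimes report something else, mostly with a low value. They report only what shows in the picture. A call takes as long as a camera call. They do not tell look-alikes from the thing itself.
- cams.outline_of(camera, thing): "mask" (420x560 bool, what is visible of it) and "location" ([row, column] in pixels, amid what is visible of it).
- cams.pinpoint(camera, thing): "location" ([row, column] in pixels: a listed point, or the origin of a listed thing).
The state is a dict: "time_s": time; "qpos": joint angles; "dq": joint speeds; "effort": joint torques, N m; "tcp_pos": TCP position; "tcp_rot": TCP orientation; "contact_force": force on the tool from outside, world axes, zero at the start; "ft_torque": the same for the moment, N m; "finger_gap": finger opening in m.
Only numpy, scipy, OpenCV 4.12 (cv2) and the standard library are available. Lean on these libraries where they do the work, as an engineer would, in place of code of your own. Each camera call takes 0.05 s, during which the arm holds its last target.

## Working session

There is one attempt and no reset: what is moved stays moved. The work goes in short steps, Python scripts to look and compute and a tool call to move; the robot and the scene stay as the last step left them, time stands still between calls to the robot, and variables do not carry over. Pictures are saved under pics/ and viewed, and the job is handed in when it is done.

Besides the shell and the picture viewer there is one more tool, called after "Request:" by a JSON object that holds its "api" and its "payload". move_arm: Moves the arm, as the interface text tells. Shifts and turns lie within -1 to 1; 1 stands for 0.1 m of shift or 30 degrees of turn. Its arguments: {"type":"object","properties":{"deltas":{"type":"array","items":{"type":"array","items":{"type":"number"}}}},"required":["deltas"]}

```bash
mkdir -p pics; ls
cat > h.py <<'E'
import numpy as np, cv2
from workcell import manip, cams, ticket
def snap(n,f):
    im=cams.get_image(n); cv2.imwrite('pics/'+f+'.png',im[:,:,::-1]); return im
def ray(cp,rc):
    K=np.array(cp['K']);E=np.array(cp['extrinsics'])
    d=np.linalg.inv(K)@np.array([rc[1],rc[0],1.0]); d=np.array([d[0],-d[1],-d[2]])
    return E[:3,3],E[:3,:3]@d
def atz(cp,rc,z):
    o,d=ray(cp,rc); return o+d*(z-o[2])/d[2]
def proj(cp,P):
    K=np.array(cp['K']);E=np.array(cp['extrinsics'])
    p=E[:3,:3].T@(np.array(P)-E[:3,3]); q=K@np.array([p[0],-p[1],-p[2]]); return q[1]/q[2],q[0]/q[2]
def tri(rs):
    A=np.zeros((3,3));b=np.zeros(3)
    for o,d in rs:
        d=d/np.linalg.norm(d);M=np.eye(3)-np.outer(d,d);A+=M;b+=M@o
    return np.linalg.solve(A,b)
E
python3 - <<'E'
from h import *
np.set_printoptions(precision=4,suppress=True)
print(manip.get_obs(), manip.grasp_offset)
for c in ['top','side','wrist']:
    cp=cams.camera_params(c); print(c,cp)
    snap(c,c+'0')
for c in ['top','side']:
    cp=cams.camera_params(c)
    for t,z in [('yoke_hole',.054),('slider_grip',.06),('pin_mid',.05),('rig',0),('vial_a',0),('stopper',0),('timer',0),('pin_stand',0)]:
        for r in cams.pinpoint(c,t)[:3]:
            print(c,t,round(r['p'],2),np.round(r['location'],1),atz(cp,r['location'],z))
print(manip.get_obs()['time_s'])
E
```

```text
pics
{'time_s': 0.0, 'qpos': array([-67.522 ,  23.9482,  -0.5911,  92.4856,   0.2708,  63.6377,
        -3.0373]), 'dq': array([-0.0027,  0.0516,  0.0541,  0.0826, -0.0263,  0.0012,  0.0371]), 'effort': array([  0.0005, -85.1261,   0.639 , -42.5985,  -0.0488,   0.0186,
         0.0001]), 'tcp_pos': array([0.2626, 0.5668, 0.2048]), 'tcp_rot': array([-179.93  ,    0.0062,  155.1455]), 'contact_force': array([-0.4403, -0.4532,  0.507 ]), 'ft_torque': array([0.0094, 0.012 , 0.0242]), 'finger_gap': 0.09425241896041071} 0.0188
top {'K': array([[465.7661,   0.    , 281.9621],
       [  0.    , 465.7661, 213.6155],
       [  0.    ,   0.    ,   1.    ]]), 'extrinsics': array([[-0.0079,  0.9912, -0.1321,  0.3474],
       [-0.9997, -0.0047,  0.0246,  0.2315],
       [ 0.0237,  0.1323,  0.9909,  1.1179],
       [ 0.    ,  0.    ,  0.    ,  1.    ]])}
side {'K': array([[483.8329,   0.    , 285.168 ],
       [  0.    , 483.8329, 211.4085],
       [  0.    ,   0.    ,   1.    ]]), 'extrinsics': array([[ 0.9719,  0.1403, -0.1891,  0.3096],
       [-0.2354,  0.5999, -0.7647, -0.4288],
       [ 0.006
[... 907 characters left out ...]
5 [147.8 347.7] [0.6602 0.0395 0.    ]
top pin_stand 0.72 [258.8 240.4] [0.3882 0.3038 0.    ]
side yoke_hole 0.84 [278. 329.] [0.5018 0.0637 0.054 ]
side slider_grip 0.96 [233.5 345.9] [0.5593 0.1511 0.06  ]
side pin_mid 0.92 [231.7 223.6] [0.3595 0.2148 0.05  ]
side pin_mid 0.76 [206.6 228.1] [0.3774 0.2839 0.05  ]
side pin_mid 0.63 [172.5 249.2] [0.4356 0.3872 0.05  ]
side rig 0.68 [301.1 327.3] [0.5027 0.0646 0.    ]
side vial_a 0.76 [203.5 184.6] [0.2992 0.3798 0.    ]
side stopper 0.67 [264.3 383.8] [0.6246 0.1226 0.    ]
side stopper 0.44 [294.4 424.3] [0.6617 0.0418 0.    ]
side timer 0.66 [294.  424.5] [0.6625 0.0425 0.    ]
side pin_stand 0.88 [224.8 229. ] [0.377 0.292 0.   ]
0.95
```

View pics/top0.png

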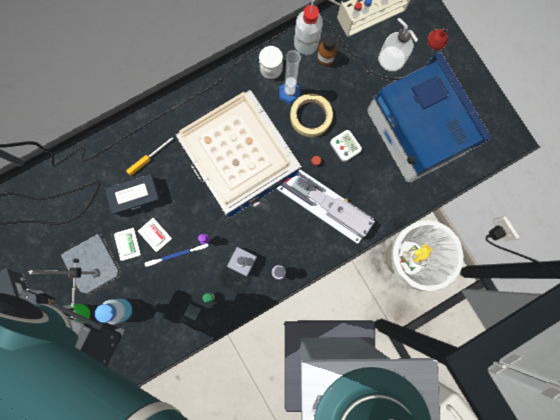

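View pics/side0.png

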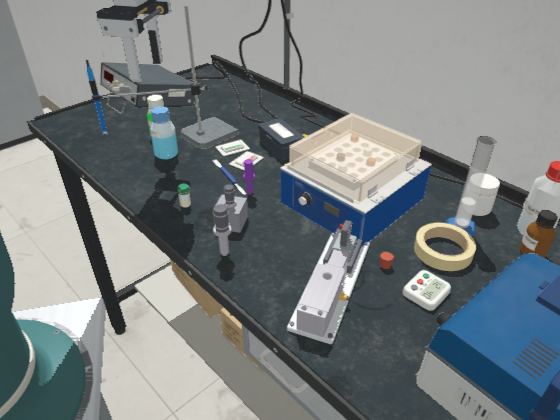

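View pics/wrist0.png

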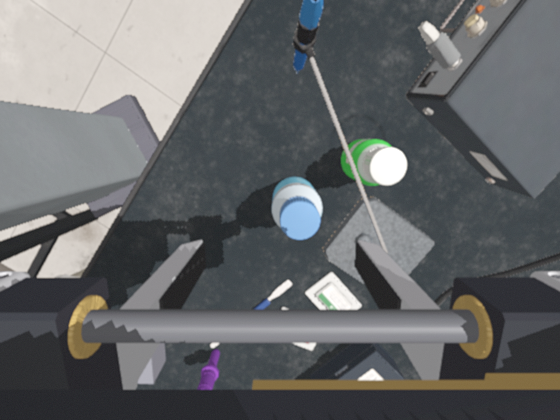

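Run:
```python
import cv2
a=cv2.imread('pics/side0.png'); 
c1=a[140:260,150:290]; c2=a[200:320,270:410]
cv2.imwrite('pics/sidez.png',cv2.hconcat([cv2.resize(c,(400,343),interpolation=2) for c in (c1,c2)]))
a=cv2.imread('pics/top0.png'); 
c1=a[200:320,170:310]; c2=a[140:260,270:410]
cv2.imwrite('pics/topz.png',cv2.hconcat([cv2.resize(c,(400,343),interpolation=2) for c in (c1,c2)]))
```

```text
(no output)
```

View pics/sidez.png

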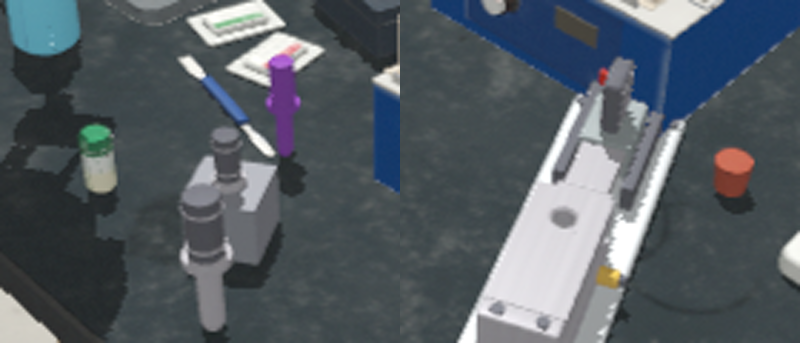

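View pics/topz.png

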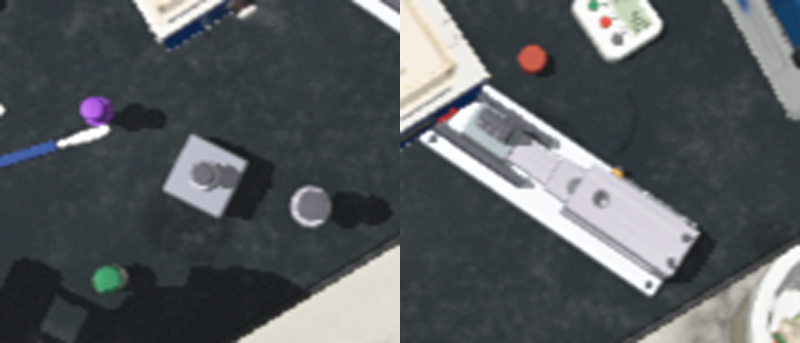

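The small grey pin stands in the stand (top ≈ row 259, col 241). The bigger grey pin stands alone on the bench (row 272, col 277) and the purple one is at (241, 204). The rig lies obliquely with its slider near the blue-and-beige box. I'll measure that box and the pin and hole by triangulation.

Run:
```python
from h import *
np.set_printoptions(precision=4,suppress=True)
ct=cams.camera_params('top');cs=cams.camera_params('side')
T=lambda a,b:tri([ray(ct,a),ray(cs,b)])
print('hole',T((208.2,340.1),(278,329)))
print('grip',T((186.2,303),(233.5,345.9)))
print('pinmid',T((261.2,241.5),(206.6,228.1)))
print('bigpin',T((271.6,276.4),(231.7,223.6)))
for c,t in [('top','pin_mid'),('side','pin_mid'),('top','slider_grip'),('side','slider_grip')]:
    for r in cams.outline_of(c,t)[:3]:
        m=r['mask'];ys,xs=np.where(m);print(c,t,r['p'],r['location'],m.sum(),ys.min(),ys.max(),xs.min(),xs.max())
a=cv2.imread('pics/side0.png')[100:250,270:440]; b=cv2.imread('pics/top0.png')[80:230,170:340]
f=lambda c:cv2.resize(c,None,fx=2.35,fy=2.35,interpolation=2)
cv2.imwrite('pics/box.png',cv2.hconcat([f(a),f(b)]))
```

```text
hole [0.503  0.0692 0.048 ]
grip [0.5568 0.1548 0.0565]
pinmid [0.38   0.2988 0.0386]
bigpin [0.3583 0.2185 0.0469]
top pin_mid 0.67 [272.3, 277.3] 149 265 278 272 284
top pin_mid 0.49 [261.8, 243.1] 82 256 265 236 245
side pin_mid 0.88 [225.1, 223.2] 593 205 254 214 231
side pin_mid 0.68 [198.1, 223.1] 187 186 206 225 235
side pin_mid 0.21 [213.4, 237.5] 513 196 231 218 247
top slider_grip 0.82 [194.4, 313.8] 588 176 211 291 341
top slider_grip 0.15 [208.1, 328.1] 2815 171 242 278 372
side slider_grip 0.8 [247.3, 342.2] 803 220 269 326 356
```

View pics/box.png

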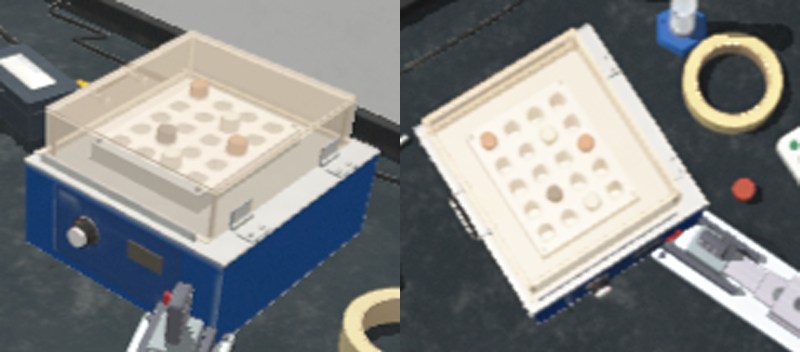

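Run:
```python
from h import *
np.set_printoptions(precision=4,suppress=True)
ct=cams.camera_params('top');cs=cams.camera_params('side')
T=lambda a,b:tri([ray(ct,a),ray(cs,b)])
print('blue near',T((167.2,301.9),(212.8,361.5)))
print('blue left',T((207,227),(166,280.6)))
print('cover near',T((170,290),(183,361)))
g=np.array([.5568,.1548,.06]);h=np.array([.503,.0692,.054]); d=(h-g);print(np.degrees(np.arctan2(d[1],d[0])),np.linalg.norm(d))
for z in (.079,0.102): print(atz(ct,(261.2,241.5),z),atz(ct,(259.5,240),z))
```

```text
blue near [0.5884 0.1605 0.0924]
blue left [0.4933 0.3285 0.095 ]
cover near [0.5822 0.1865 0.1345]
-122.14955345406491 0.10128079778516752
[0.38   0.2962 0.079 ] [0.3837 0.2996 0.079 ]
[0.3792 0.2948 0.102 ] [0.3829 0.298  0.102 ]
```

Request:
{"api": "move_arm", "payload": {"deltas": [[-1,0.3,-0.4,0,0],[-1,0.4,-0.8,0,0],[-1,0.4,-0.9,0,-0.3],[-1,0.4,-0.9,0,-0.6],[-1,0.4,-0.9,0,-0.9],[-1,0.4,-0.9,0,-1]]}}

```text
time_s: 1.65
tcp_pos: [0.3029, 0.4768, 0.2057]
tcp_rot: [180.0, -0.0, 126.1]
contact_force: [0.3, -0.1, -0.1]
finger_gap: 0.094
```

Request:
{"api": "move_arm", "payload": {"deltas": [[-1,0.4,-0.4,0,-0.2],[-1,0.4,-0.8,0,-0.5],[-1,0.4,-0.9,0,-0.8],[-1,0.4,-0.9,0,-1],[-1,0.4,-0.9,0,-1]]}}

```text
time_s: 2.07
tcp_pos: [0.3435, 0.3857, 0.2061]
tcp_rot: [180.0, -0.0, 95.5]
contact_force: [-0.1, 0.3, -0.4]
finger_gap: 0.0944
```

Request:
{"api": "move_arm", "payload": {"deltas": [[-1,0.4,-0.4,0,-0.2],[-1,0.4,-0.8,0,-0.5],[-1,0.4,-0.9,0,-0.8],[-1,0.4,-0.9,0,-1],[-1,0.4,-0.9,0,-1]]}}

```text
time_s: 2.48
tcp_pos: [0.384, 0.2945, 0.2065]
tcp_rot: [180.0, -0.1, 65.0]
contact_force: [-0.6, 0.9, -0.8]
finger_gap: 0.0939
```

Request:
{"api": "move_arm", "payload": {"deltas": [[-1,0,0,0,-0.12],[-1,0,0,0,-0.233],[-1,0,0,0,-0.233]]}}

```text
time_s: 2.73
tcp_pos: [0.384, 0.2944, 0.2066]
tcp_rot: [180.0, -0.1, 57.8]
contact_force: [0.6, 0.0, 0.3]
finger_gap: 0.094
```

Run:
```python
from h import *
np.set_printoptions(precision=4,suppress=True)
o=manip.get_obs();print(o['tcp_pos'],o['tcp_rot'],o['qpos'])
cp=cams.camera_params('wrist');snap('wrist','w1')
print(cp['extrinsics'])
for r in cams.pinpoint('wrist','pin_mid'): print('mid',r['p'],r['location'],atz(cp,r['location'],.0445))
for r in cams.outline_of('wrist','pin_mid'):
    m=r['mask'];ys,xs=np.where(m);print(r['p'],r['location'],m.sum(),ys.min(),ys.max(),xs.min(),xs.max())
for r in cams.pinpoint('wrist','pin_stand'): print('st',r['p'],r['location'],atz(cp,r['location'],0))
print(proj(cp,[.3805,.2965,.084]))
```

```text
[0.384  0.2944 0.2066] [179.9599  -0.0977  57.7821] [-59.5931   9.4479  20.5455 112.5952  -3.8658  58.5007 -69.5054]
[[ 0.8457  0.518   0.1285  0.4221]
 [-0.5337  0.8206  0.2044  0.3522]
 [ 0.0004 -0.2415  0.9704  0.3867]
 [ 0.      0.      0.      1.    ]]
mid 0.77 [108.0, 274.6] [0.435  0.3826 0.0445]
mid 0.73 [202.4, 275.2] [0.3803 0.2955 0.0445]
0.98 [200.8, 274.1] 443 192 216 265 286
0.66 [108.3, 276.6] 441 95 120 263 284
0.58 [277.7, 297.7] 934 254 303 285 309
st 0.75 [192.2, 279.9] [0.3872 0.2962 0.    ]
st 0.24 [210.9, 508.2] [0.6265 0.1159 0.    ]
(np.float64(209.2815444764871), np.float64(274.2762474928091))
```

View pics/w1.png

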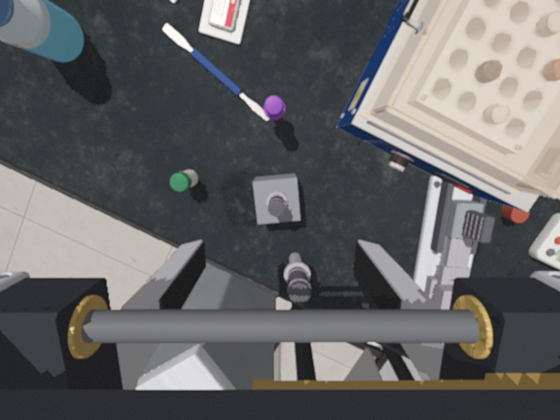

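Run:
```python
from h import *
a=cv2.imread('pics/w1.png')[160:235,240:320]
a=cv2.resize(a,(800,750),interpolation=cv2.INTER_CUBIC)
cv2.imwrite('pics/w1z.png',a[:600])
```

```text
(no output)
```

View pics/w1z.png

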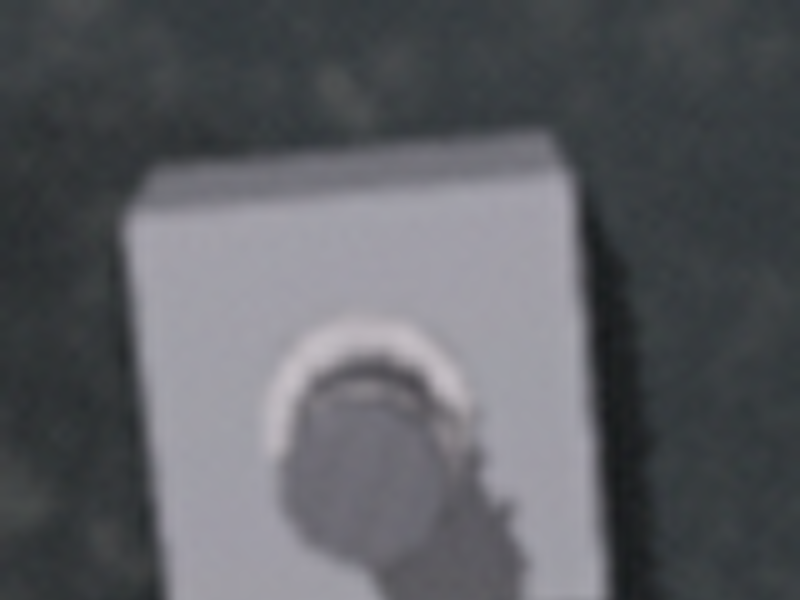

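Run:
```python
from h import *
cp=cams.camera_params('wrist')
print(atz(cp,(207.7,276),.084),atz(cp,(201.3,276.5),.05), proj(cp,[.384,.2944,.084]))
```

```text
[0.3827851  0.29701678 0.084     ] [0.38282374 0.29675353 0.05      ] (np.float64(209.20668148424772), np.float64(278.3688240403041))
```

Request:
{"api": "move_arm", "payload": {"deltas": [[-1,-0.012,0.025,-0.3,0],[-1,-0.012,0.025,-0.7,0],[-1,-0.012,0.025,-0.9,0],[-1,-0.012,0.025,-0.9,0]]}}

```text
time_s: 3.27
tcp_pos: [0.381, 0.2955, 0.113]
tcp_rot: [-180.0, 0.2, 58.2]
contact_force: [-1.0, -0.3, -0.7]
finger_gap: 0.094
```

Run:
```python
from h import *
o=manip.get_obs();print(o['tcp_pos'],o['tcp_rot'])
cp=cams.camera_params('wrist');im=snap('wrist','w2')
print(proj(cp,[.3828,.2969,.084]),proj(cp,list(o['tcp_pos'][:2])+[.084]))
cv2.imwrite('pics/w2z.png',cv2.resize(im[190:310,200:360,::-1],(800,600),interpolation=2))
```

```text
[0.38100411 0.29551671 0.11301105] [-179.97998512    0.2477227    58.1641655 ]
(np.float64(234.94945090619632), np.float64(278.86242180419936)) (np.float64(237.7472812094016), np.float64(277.76503025736156))
```

View pics/w2z.png

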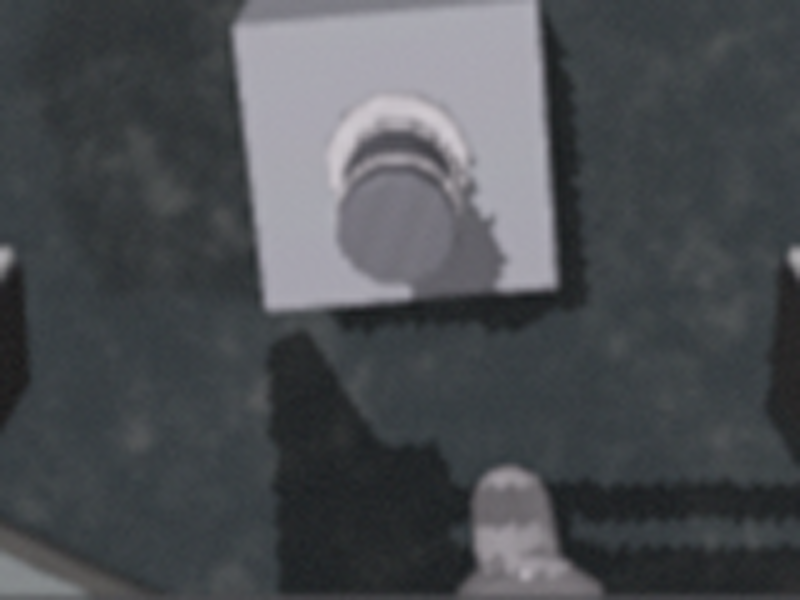

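Request:
{"api": "move_arm", "payload": {"deltas": [[-1,0.018,0.014,-0.2,0],[-1,0.018,0.014,-0.45,0],[-1,0.018,0.014,-0.605,0],[-1,0.018,0.014,-0.605,0],[-1,0.018,0.014,-0.605,0]]}}

```text
time_s: 3.73
tcp_pos: [0.3844, 0.298, 0.0561]
tcp_rot: [180.0, 0.1, 58.1]
contact_force: [1.1, -0.3, 1.3]
finger_gap: 0.0942
```

Request:
{"api": "move_arm", "payload": {"deltas": [[0,0,0,0,0],[0.6,0,0,0,0],[1,0,0,0,0],[1,0,0,0,0],[1,0,0,0,0],[1,0,0,0,0],[1,0,0,0,0],[1,0,0,0,0]]}}

```text
time_s: 4.4
tcp_pos: [0.3844, 0.298, 0.0561]
tcp_rot: [180.0, 0.1, 58.2]
contact_force: [-0.3, -0.9, 0.1]
finger_gap: 0.0442
```

Request:
{"api": "move_arm", "payload": {"deltas": [[0.3,-0.012,-0.01,-0.03,0],[1,-0.012,-0.01,-0.03,0],[1,-0.012,-0.01,-0.03,0],[1,-0.012,-0.01,-0.03,0],[1,-0.012,-0.01,-0.03,0],[1,-0.012,-0.01,-0.03,0]]}}

```text
time_s: 4.9
tcp_pos: [0.383, 0.297, 0.053]
tcp_rot: [180.0, 0.1, 58.2]
contact_force: [-0.8, -0.0, -2.3]
finger_gap: 0.0174
```

Request:
{"api": "move_arm", "payload": {"deltas": [[1,0,0,0.2,0],[1,0,0,0.5,0],[1,0,0,0.8,0],[1,0,0,1,0],[1,0,0,1,0]]}}

```text
time_s: 5.32
tcp_pos: [0.3846, 0.2982, 0.1568]
tcp_rot: [179.9, -0.2, 58.1]
contact_force: [0.2, 1.1, -0.1]
finger_gap: 0.0177
```

Request:
{"api": "move_arm", "payload": {"deltas": [[1,0.1,-0.25,0.05,0],[1,0.2,-0.5,0.1,0],[1,0.3,-0.8,0.1,0],[1,0.33,-0.9,0.1,0],[1,0.33,-0.9,0.1,0]]}}

```text
time_s: 5.73
tcp_pos: [0.4182, 0.2057, 0.1665]
tcp_rot: [179.9, -0.2, 57.9]
contact_force: [0.6, 0.5, -0.1]
finger_gap: 0.0176
```

Request:
{"api": "move_arm", "payload": {"deltas": [[1,0.1,-0.25,0,0],[1,0.2,-0.5,0,0],[1,0.3,-0.8,0,0],[1,0.33,-0.9,0,0],[1,0.33,-0.9,0,0]]}}

```text
time_s: 6.15
tcp_pos: [0.4516, 0.1141, 0.1661]
tcp_rot: [179.9, -0.2, 57.8]
contact_force: [-0.3, 0.0, 0.3]
finger_gap: 0.0172
```

Request:
{"api": "move_arm", "payload": {"deltas": [[1,0.1,-0.25,0,0],[1,0.2,-0.5,0,0],[1,0.3,-0.75,0,0],[1,0.33,-0.82,0,0],[1,0.33,-0.82,0,0],[1,0.33,-0.82,0,0]]}}

```text
time_s: 6.65
tcp_pos: [0.4843, 0.0337, 0.1657]
tcp_rot: [179.9, -0.1, 57.8]
contact_force: [-0.9, 0.5, -0.4]
finger_gap: 0.0175
```

Run:
```python
from h import *
np.set_printoptions(precision=4,suppress=True)
o=manip.get_obs();print(o['tcp_pos'],o['tcp_rot'],o['dq'])
cp=cams.camera_params('wrist');im=snap('wrist','w3')
for t,z in (('yoke_hole',.054),('slider_grip',.06),('rig',0),('stopper',0)):
  for r in cams.pinpoint('wrist',t): print(t,r['p'],r['location'],atz(cp,r['location'],z))
print(proj(cp,[.503,.0692,.054]))
cv2.imwrite('pics/w3z.png',cv2.resize(im[100:250,180:380,::-1],(800,600),interpolation=2))
```

```text
[0.4843 0.0337 0.1657] [179.9495  -0.148   57.8051] [-0.9677 -0.5201 -0.4217  0.2287  0.0635  0.0099 -0.0828]
yoke_hole 0.93 [173.1, 272.0] [0.4996 0.0689 0.054 ]
slider_grip 0.95 [52.3, 275.8] [0.5583 0.1545 0.06  ]
rig 0.85 [166.1, 277.2] [0.5046 0.0683 0.    ]
rig 0.23 [64.3, 349.6] [0.625 0.117 0.   ]
stopper 0.57 [61.4, 350.7] [0.6273 0.1188 0.    ]
(np.float64(170.96280551088964), np.float64(274.8557734122112))
```

View pics/w3.png

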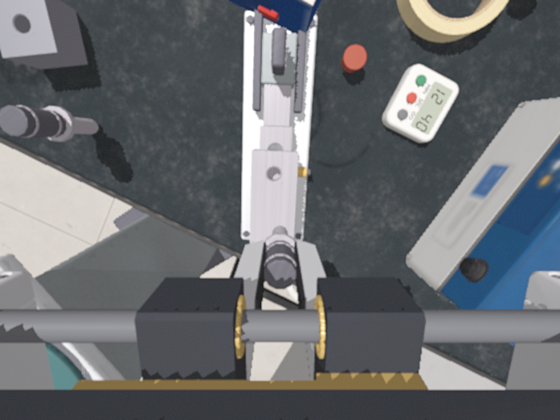

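View pics/w3z.png

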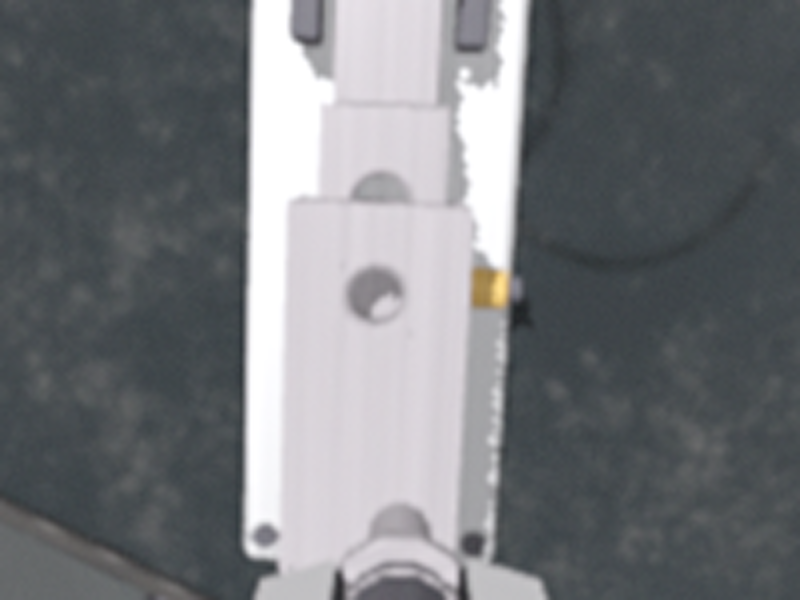

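Run:
```python
from h import *
np.set_printoptions(precision=4,suppress=True)
cp=cams.camera_params('wrist')
f=lambda x,y:(100+y/4-.5,180+x/4-.5)
P=lambda x,y,z=.054:atz(cp,f(x,y),z)
h=P(376,294);print('hole',h)
for l in ((P(290,200),P(281,520)),(P(470,205),P(464,520)),(P(470,205),P(290,200))):
    d=l[1]-l[0];print(np.degrees(np.arctan2(d[1],d[0])),np.linalg.norm(d))
print('front mid',(P(290,200)+P(470,205))/2, np.linalg.norm(((P(290,200)+P(470,205))/2-h)))
print('eye front edge',P(382,172,.035), np.linalg.norm(P(382,172,.035)[:2]-h[:2]))
g=atz(cp,(52.3,275.8),.06);d=h-g;print(g,d,np.degrees(np.arctan2(d[1],d[0])),np.linalg.norm(d[:2]))
im=cams.get_image('wrist');cv2.imwrite('pics/w3y.png',cv2.resize(im[10:160,180:380,::-1],(800,600),interpolation=2))
```

```text
hole [0.5009 0.0679 0.054 ]
-125.08957746529269 0.07857120938806054
-122.52008413229595 0.07733276305771654
146.25334604505116 0.042375592491790605
front mid [0.5132 0.0855 0.054 ] 0.021476812703205225
eye front edge [0.5171 0.0911 0.035 ] 0.02830614271868408
[0.5584 0.1543 0.06  ] [-0.0574 -0.0864 -0.006 ] -123.62200322706735 0.10372623124817978
```

View pics/w3y.png

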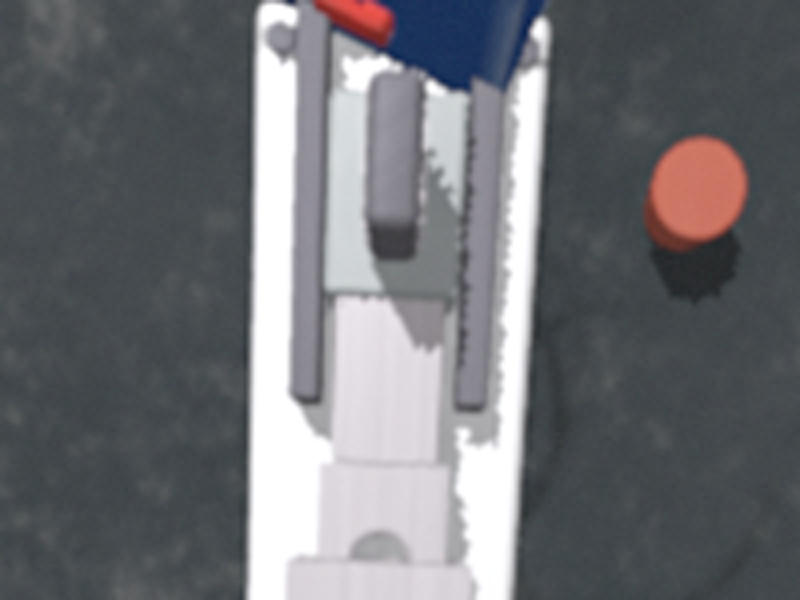

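Request:
{"api": "move_arm", "payload": {"deltas": [[1,0.08,0.17,0,0],[1,0.166,0.342,0,0],[1,0.166,0.342,-0.2,0],[1,0.166,0.342,-0.4,0],[1,0.166,0.342,-0.5,0],[1,0.166,0.342,-0.5,0],[1,0.166,0.342,-0.5,0],[1,0.166,0.342,-0.5,0]]}}

```text
time_s: 7.62
tcp_pos: [0.5015, 0.0672, 0.117]
tcp_rot: [179.9, -0.2, 57.8]
contact_force: [-0.4, -0.6, -0.8]
finger_gap: 0.0173
```

Run:
```python
from h import *
np.set_printoptions(precision=4,suppress=True)
o=manip.get_obs();print(o['tcp_pos'],o['tcp_rot'],o['dq'],o['contact_force'])
p=o['tcp_pos'];ims=[]
for c in ('side','wrist','top'):
    im=snap(c,'q1'+c);cp=cams.camera_params(c);print(c,'tip',proj(cp,p-[0,0,.048]),'hole',proj(cp,[.5009,.0679,.054]))
    r=np.array(proj(cp,[.5009,.0679,.07])).astype(int)
    k=im[r[0]-50:r[0]+50,r[1]-65:r[1]+65,::-1]; print(r)
    ims.append(cv2.resize(k,(390,300),interpolation=2))
cv2.imwrite('pics/q1.png',cv2.hconcat(ims[:2]))
```

```text
[0.5015 0.0672 0.117 ] [179.8847  -0.2184  57.812 ] [ 0.0464 -0.3338  0.073  -0.0226 -0.0298 -0.0676  0.0268] [-0.3996 -0.6461 -0.8312]
side tip (np.float64(269.5217180958436), np.float64(328.69794750675953)) hole (np.float64(276.20190457651603), np.float64(327.59764084482595))
[268 328]
wrist tip (np.float64(230.63124088127384), np.float64(277.7638103285053)) hole (np.float64(225.11247008162235), np.float64(276.79570780851674))
[230 276]
top tip (np.float64(207.15136046695457), np.float64(342.41684316833954)) hole (np.float64(208.35324150791283), np.float64(341.1397186196503))
[207 342]
```

View pics/q1.png

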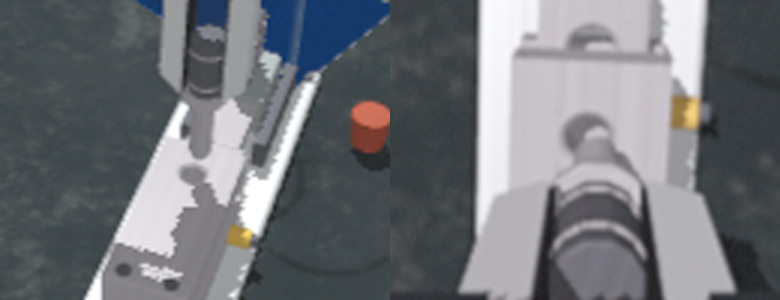

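Run:
```python
from h import *
a=cv2.imread('pics/q1wrist.png')[205:265,240:320]
b=cv2.imread('pics/q1side.png')[225:285,295:375]
cv2.imwrite('pics/q1a.png',cv2.resize(a,(800,600),interpolation=2))
cv2.imwrite('pics/q1b.png',cv2.resize(b,(800,600),interpolation=2))
```

```text
(no output)
```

View pics/q1a.png

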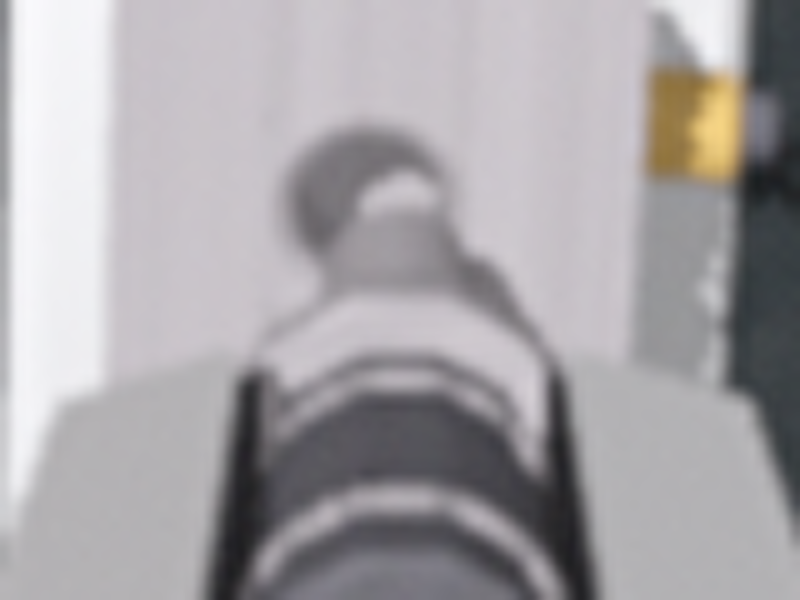

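View pics/q1b.png

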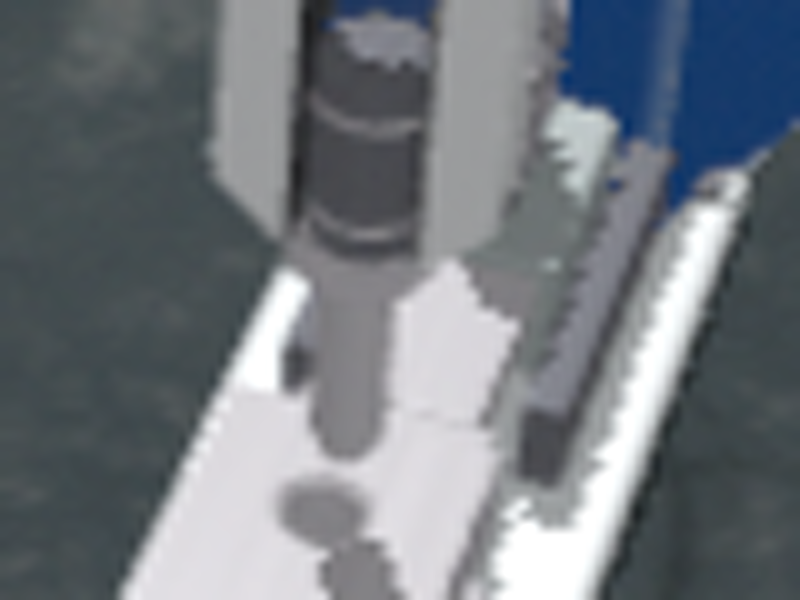

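Request:
{"api": "move_arm", "payload": {"deltas": [[1,-0.019,0.015,0,0],[1,-0.019,0.015,-0.05,0],[1,-0.019,0.015,-0.1,0],[1,-0.019,0.015,-0.1,0],[1,-0.019,0.015,-0.1,0]]}}

```text
time_s: 8.18
tcp_pos: [0.4993, 0.0687, 0.1065]
tcp_rot: [179.9, -0.2, 57.8]
contact_force: [0.2, -0.3, -0.8]
finger_gap: 0.0173
```

Run:
```python
from h import *
np.set_printoptions(precision=4,suppress=True)
o=manip.get_obs();print(o['tcp_pos'],o['tcp_rot'],o['contact_force'])
snap('wrist','q2w');snap('side','q2s')
a=cv2.imread('pics/q2w.png')[205:265,240:293]
b=cv2.imread('pics/q2s.png')[235:285,305:349]
cv2.imwrite('pics/q2.png',cv2.hconcat([cv2.resize(a,(400,453),interpolation=2),cv2.resize(b,(399,453),interpolation=2)]))
```

```text
[0.4993 0.0687 0.1065] [179.9046  -0.1993  57.8171] [ 0.2387 -0.3413 -0.8154]
```

View pics/q2.png

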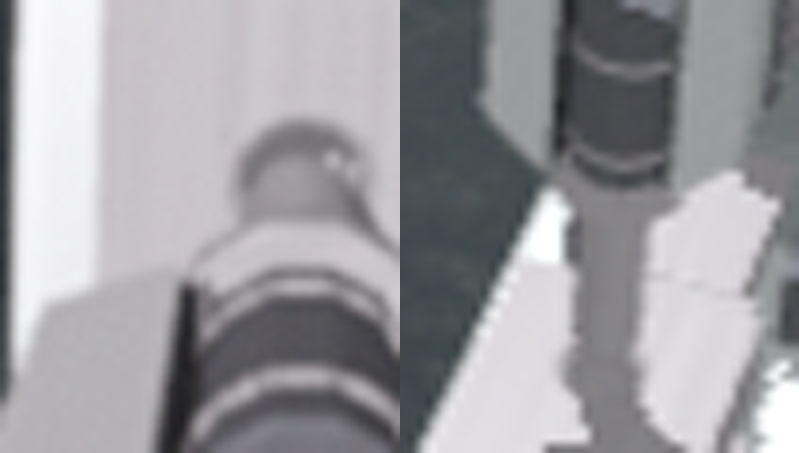

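Request:
{"api": "move_arm", "payload": {"deltas": [[1,0,0,-0.02,0],[1,0,0,-0.04,0],[1,0,0,-0.055,0],[1,0,0,-0.07,0],[1,0,0,-0.07,0]]}}

```text
time_s: 8.7
tcp_pos: [0.4995, 0.0687, 0.0996]
tcp_rot: [179.9, -0.2, 57.8]
contact_force: [0.7, -0.2, -1.6]
finger_gap: 0.0174
```

Request:
{"api": "move_arm", "payload": {"deltas": [[1,0,0,-0.02,0],[1,0,0,-0.04,0],[1,0,0,-0.06,0],[1,0,0,-0.07,0],[1,0,0,-0.07,0]]}}

```text
time_s: 9.12
tcp_pos: [0.4993, 0.0686, 0.0923]
tcp_rot: [179.9, -0.2, 57.8]
contact_force: [-0.8, -0.2, -0.9]
finger_gap: 0.0174
```

Request:
{"api": "move_arm", "payload": {"deltas": [[1,0,0,-0.02,0],[1,0,0,-0.04,0],[1,0,0,-0.055,0],[1,0,0,-0.07,0],[1,0,0,-0.07,0]]}}

```text
time_s: 9.53
tcp_pos: [0.4991, 0.0686, 0.085]
tcp_rot: [179.9, -0.2, 57.8]
contact_force: [0.1, 0.2, -1.0]
finger_gap: 0.0175
```

Still free. The tip should be ~2 mm above the tongue, so I'll go on in 1 mm steps.

Request:
{"api": "move_arm", "payload": {"deltas": [[1,0,0,-0.01,0],[1,0,0,-0.018,0],[1,0,0,-0.018,0],[1,0,0,-0.018,0]]}}

```text
time_s: 9.87
tcp_pos: [0.4992, 0.0686, 0.0832]
tcp_rot: [179.9, -0.2, 57.8]
contact_force: [0.2, 1.0, -0.1]
finger_gap: 0.0174
```

Request:
{"api": "move_arm", "payload": {"deltas": [[0.5,0,0,0,0],[0,0,0,0,0],[0,0,0,0,0],[0,0,0,0,0],[0,0,0,0,0]]}}

```text
time_s: 10.28
tcp_pos: [0.4992, 0.0686, 0.0832]
tcp_rot: [179.9, -0.2, 57.8]
contact_force: [0.3, -0.7, -0.3]
finger_gap: 0.0454
```

Run:
```python
from h import *
np.set_printoptions(precision=4,suppress=True)
o=manip.get_obs();print(o['tcp_pos'],o['tcp_rot'],o['contact_force'],o['finger_gap'])
snap('wrist','q3w');snap('side','q3s')
a=cv2.imread('pics/q3w.png')[180:300,200:360]
b=cv2.imread('pics/q3s.png')[215:295,275:380]
cv2.imwrite('pics/q3.png',cv2.hconcat([cv2.resize(a,(400,300),interpolation=2),cv2.resize(b,(394,300),interpolation=2)]))
```

```text
[0.4992 0.0686 0.0832] [179.9193  -0.1734  57.8113] [ 0.3233 -0.7133 -0.3239] 0.04539337770638066
```

View pics/q3.png

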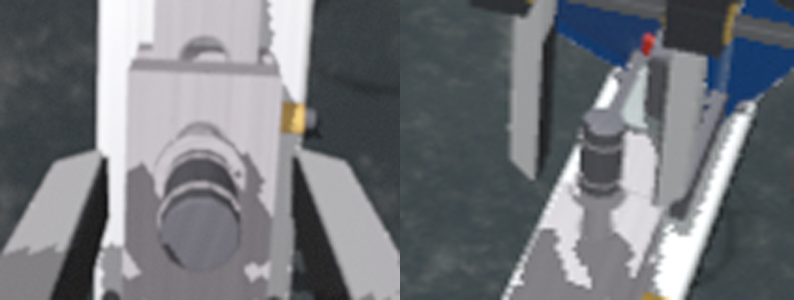

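Request:
{"api": "move_arm", "payload": {"deltas": [[0,0,0,0.2,0],[0,0,0,0.5,0],[0,0,0,0.8,0],[0,0.2,0.3,0.85,-0.05],[0,0.4,0.6,0.85,-0.05],[0,0.558,0.829,0.85,-0.05],[0,0.558,0.829,0.85,-0.05],[0,0.558,0.829,0.85,-0.05]]}}

```text
time_s: 11.05
tcp_pos: [0.5551, 0.1524, 0.1677]
tcp_rot: [179.9, -0.1, 56.4]
contact_force: [-0.4, -1.4, -0.1]
finger_gap: 0.0469
```

Run:
```python
from h import *
np.set_printoptions(precision=4,suppress=True)
o=manip.get_obs();print(o['tcp_pos'],o['tcp_rot'],o['contact_force'],o['finger_gap'])
cp=cams.camera_params('wrist')
for c in ('wrist','side','top'): snap(c,'q4'+c)
print(cams.pinpoint('wrist','slider_grip')[:1], proj(cp,[.557,.155,.06]))
for r in cams.pinpoint('wrist','slider_grip')[:1]: print(atz(cp,r['location'],.06))
```

```text
[0.5551 0.1524 0.1677] [179.927   -0.1272  56.4114] [-0.4243 -1.4012 -0.1302] 0.046887135003232494
[{'location': [209.4, 279.2], 'p': 0.87}] (np.float64(209.4536118111402), np.float64(278.30867222413485))
[0.5578 0.1546 0.06  ]
```

View pics/q4wrist.png

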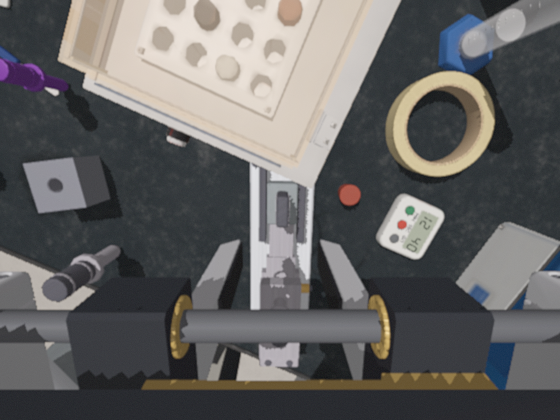

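View pics/q4side.png

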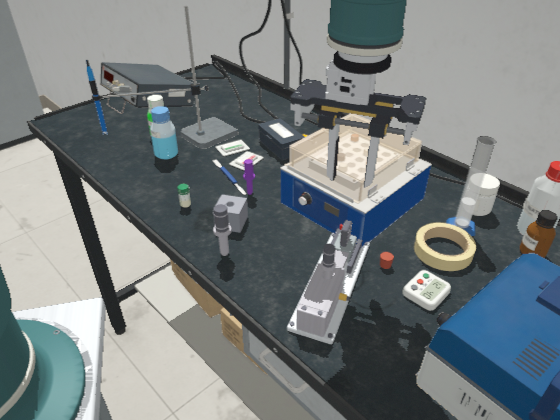

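Request:
{"api": "move_arm", "payload": {"deltas": [[0,-0.005,-0.01,-0.3,0],[0,-0.005,-0.01,-0.6,0],[0,-0.005,-0.01,-0.85,0],[0,-0.005,-0.01,-0.98,0],[0,-0.005,-0.01,-0.98,0]]}}

```text
time_s: 11.72
tcp_pos: [0.5528, 0.1487, 0.0682]
tcp_rot: [-180.0, 0.0, 56.2]
contact_force: [0.3, 0.0, -0.1]
finger_gap: 0.0472
```

Run:
```python
from h import *
np.set_printoptions(precision=4,suppress=True)
o=manip.get_obs();print(o['tcp_pos'],o['tcp_rot'],o['contact_force'],o['finger_gap'])
for c in ('wrist','side'): snap(c,'q5'+c)
a=cv2.imread('pics/q5wrist.png')[120:330,140:420]
b=cv2.imread('pics/q5side.png')[100:310,230:510]
cv2.imwrite('pics/q5.png',cv2.hconcat([cv2.resize(a,(400,300),interpolation=2),cv2.resize(b,(400,300),interpolation=2)]))
```

```text
[0.5528 0.1487 0.0682] [-179.961     0.0024   56.206 ] [ 0.294   0.0329 -0.1129] 0.047203973460940886
```

View pics/q5.png

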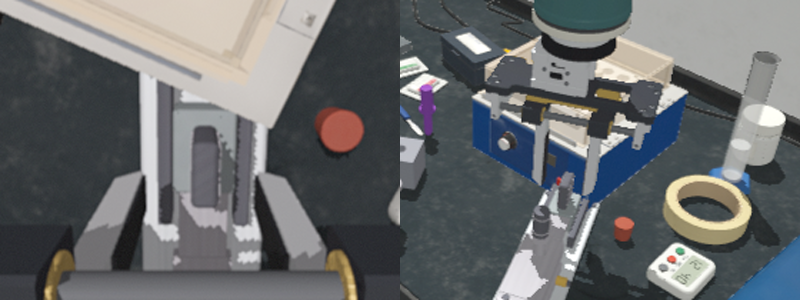

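Request:
{"api": "move_arm", "payload": {"deltas": [[0,0.01,0.02,0,0],[0,0.018,0.027,-0.08,0],[0,0.018,0.027,-0.16,0],[0,0.018,0.027,-0.2,0],[0,0.018,0.027,-0.2,0]]}}

```text
time_s: 12.23
tcp_pos: [0.5558, 0.1518, 0.0502]
tcp_rot: [180.0, -0.1, 56.2]
contact_force: [-0.3, 0.4, 0.0]
finger_gap: 0.0471
```

Request:
{"api": "move_arm", "payload": {"deltas": [[0.4,0,0,0,0],[0.8,0,0,0,0],[1,0,0,0,0],[1,0,0,0,0],[1,0,0,0,0],[1,0,0,0,0],[1,0,0,0,0]]}}

```text
time_s: 12.82
tcp_pos: [0.5568, 0.1511, 0.0504]
tcp_rot: [179.8, -0.2, 56.2]
contact_force: [6.0, -2.8, -4.7]
finger_gap: 0.0118
```

Request:
{"api": "move_arm", "payload": {"deltas": [[1,-0.02,-0.03,0,0],[1,-0.04,-0.06,0,0],[1,-0.06,-0.09,0,0],[1,-0.078,-0.117,0,0],[1,-0.078,-0.117,0,0]]}}

```text
time_s: 13.23
tcp_pos: [0.5484, 0.1388, 0.0504]
tcp_rot: [179.9, -0.1, 56.1]
contact_force: [-2.1, -1.8, -0.8]
finger_gap: 0.0119
```

```bash
cat > look.py <<'E'
from h import *
import sys
np.set_printoptions(precision=4,suppress=True)
n=sys.argv[1]
o=manip.get_obs();p=o['tcp_pos'];u=np.array([-.555,-.832]);print(o['time_s'],p,o['tcp_rot'],o['contact_force'],'along',o['contact_force'][:2]@u,'trav',(p[:2]-[.5568,.1511])@u)
snap('side',n)
b=cv2.imread(f'pics/{n}.png')[220:300,300:400]
cv2.imwrite(f'pics/{n}z.png',cv2.resize(b,(600,480),interpolation=2))
E
python3 look.py s1
```

```text
13.2333 [0.5484 0.1388 0.0504] [179.8751  -0.1304  56.1307] [-2.1092 -1.8178 -0.8194] along 2.6830178378726597 trav 0.014878172686546292
```

View pics/s1z.png

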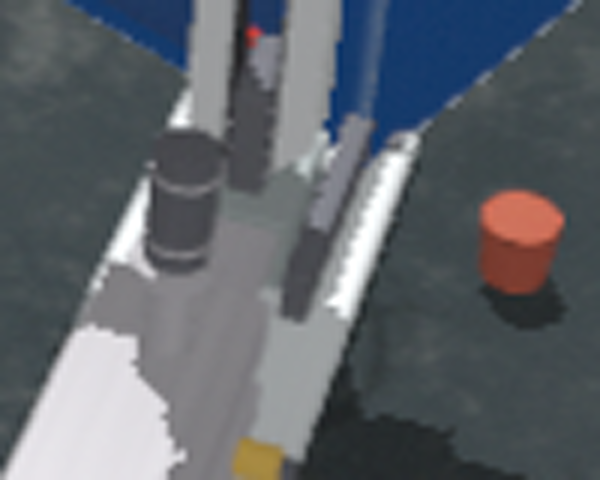

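Request:
{"api": "move_arm", "payload": {"deltas": [[1,-0.006,-0.008,0,0],[1,-0.011,-0.017,0,0],[1,-0.017,-0.025,0,0],[1,-0.017,-0.025,0,0]]}}

```text
time_s: 13.62
tcp_pos: [0.5466, 0.1363, 0.0504]
tcp_rot: [179.9, -0.1, 56.1]
contact_force: [1.1, 0.5, -2.5]
finger_gap: 0.0116
```

```bash
python3 look.py s2
```

```text
13.6167 [0.5466 0.1363 0.0504] [179.8809  -0.1124  56.1302] [ 1.1005  0.5471 -2.5243] along -1.0660041206655608 trav 0.017955918001701626
```

View pics/s2z.png

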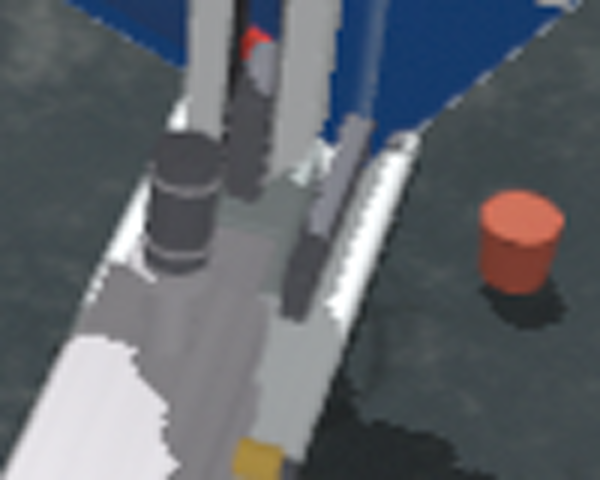

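Request:
{"api": "move_arm", "payload": {"deltas": [[1,-0.003,-0.004,0,0],[1,-0.006,-0.008,0,0],[1,-0.006,-0.008,0,0]]}}

```text
time_s: 13.92
tcp_pos: [0.5461, 0.1354, 0.0504]
tcp_rot: [179.9, -0.1, 56.1]
contact_force: [1.0, 2.0, -3.1]
finger_gap: 0.012
```

```bash
python3 look.py s3
```

```text
13.9167 [0.5461 0.1354 0.0504] [179.8747  -0.1074  56.1321] [ 0.9521  2.0231 -3.1391] along -2.2116088160644765 trav 0.018973050391419933
```

View pics/s3z.png

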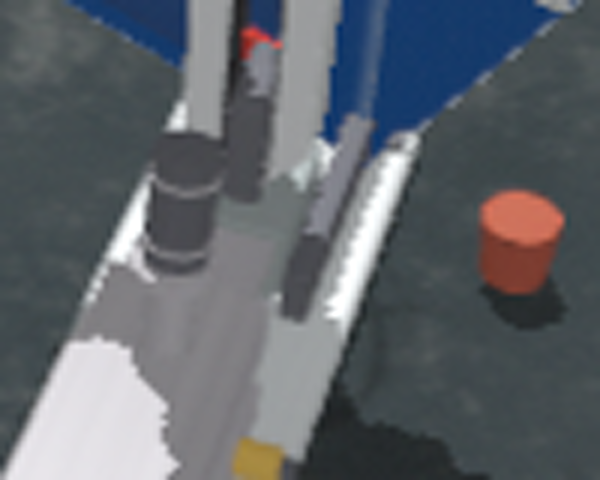

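Request:
{"api": "move_arm", "payload": {"deltas": [[1,-0.003,-0.004,0,0],[1,-0.006,-0.008,0,0],[1,-0.006,-0.008,0,0]]}}

```text
time_s: 14.22
tcp_pos: [0.5454, 0.1345, 0.0504]
tcp_rot: [179.9, -0.1, 56.1]
contact_force: [1.3, 1.5, -3.3]
finger_gap: 0.0119
```

Request:
{"api": "move_arm", "payload": {"deltas": [[1,-0.003,-0.004,0,0],[1,-0.006,-0.008,0,0],[1,-0.006,-0.008,0,0]]}}

```text
time_s: 14.47
tcp_pos: [0.5448, 0.1336, 0.0504]
tcp_rot: [179.9, -0.1, 56.1]
contact_force: [1.3, 0.4, -1.9]
finger_gap: 0.0116
```

```bash
python3 look.py s4
```

```text
14.4667 [0.5448 0.1336 0.0504] [179.8763  -0.0978  56.1168] [ 1.2987  0.3687 -1.8557] along -1.0274983605168708 trav 0.02125181438708254
```

View pics/s4z.png

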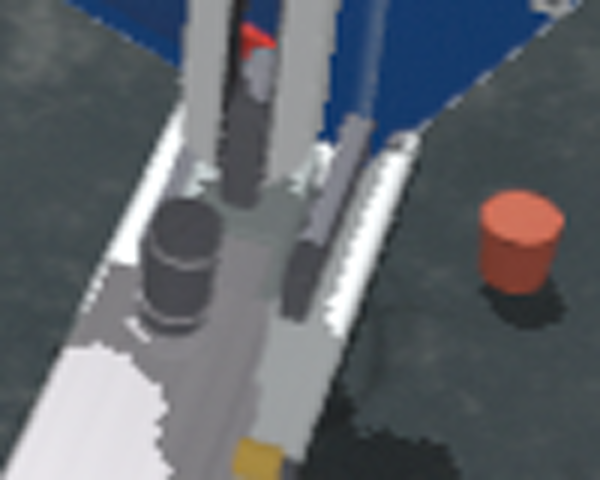

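Request:
{"api": "move_arm", "payload": {"deltas": [[0.5,0,0,0,0],[0,0,0,0,0],[0,0,0,0,0],[0,0,0,0,0],[0,0,0,0.2,0],[0,0,0,0.5,0],[0,0,0,0.8,0],[0,0,0,1,0],[0,0,0,1,0],[0,0,0,1,0]]}}

```text
time_s: 15.35
tcp_pos: [0.5452, 0.1338, 0.1512]
tcp_rot: [179.8, -0.2, 56.1]
contact_force: [-0.7, -0.4, -0.5]
finger_gap: 0.0467
```

```bash
python3 look.py s5
python3 - <<'E'
from h import *
cp=cams.camera_params('wrist');im=snap('wrist','s5w')
for t,z in (('yoke_hole',.054),('slider_grip',.06),('pin_mid',.058)):
    for r in cams.pinpoint('wrist',t)[:2]: print(t,r['p'],r['location'],atz(cp,r['location'],z))
E
```

```text
15.35 [0.5452 0.1338 0.1512] [179.8311  -0.193   56.1325] [-0.6881 -0.3818 -0.5498] along 0.6995965401171664 trav 0.020816959875828992
yoke_hole 0.62 [291.4, 276.4] [0.49953581 0.0697178  0.054     ]
slider_grip 0.97 [212.7, 280.5] [0.54882363 0.13583823 0.06      ]
pin_mid 0.72 [47.9, 11.9] [0.44438282 0.37126346 0.058     ]
pin_mid 0.66 [253.6, 73.2] [0.36236897 0.21238756 0.058     ]
```

View pics/s5z.png

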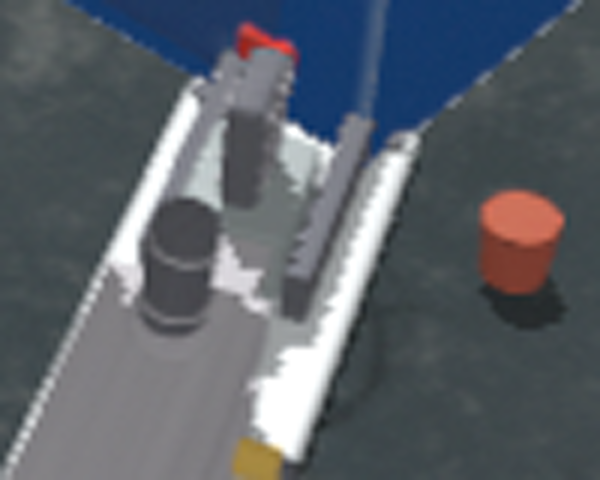

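Request:
{"api": "move_arm", "payload": {"deltas": [[1,-0.15,-0.22,0,0],[1,-0.3,-0.43,0,0],[1,-0.459,-0.651,0,0],[1,-0.459,-0.651,-0.1,0],[1,-0.459,-0.651,-0.25,0],[1,-0.459,-0.651,-0.25,0],[1,-0.459,-0.651,-0.25,0]]}}

```text
time_s: 16.18
tcp_pos: [0.498, 0.0682, 0.1238]
tcp_rot: [180.0, 0.1, 56.1]
contact_force: [-0.3, 0.2, 0.2]
finger_gap: 0.004
```

```bash
python3 look.py s6
python3 - <<'E'
from h import *
im=snap('wrist','s6w')
cv2.imwrite('pics/s6wz.png',cv2.resize(im[170:290,200:360,::-1],(800,600),interpolation=2))
E
```

```text
16.1833 [0.498  0.0682 0.1238] [179.9789   0.0826  56.1112] [-0.2986  0.1519  0.2055] along 0.03932155154228679 trav 0.10162317578996913
```

View pics/s6z.png

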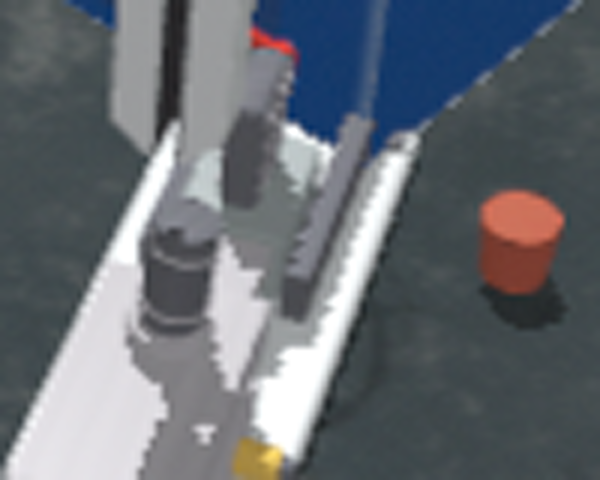

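View pics/s6wz.png

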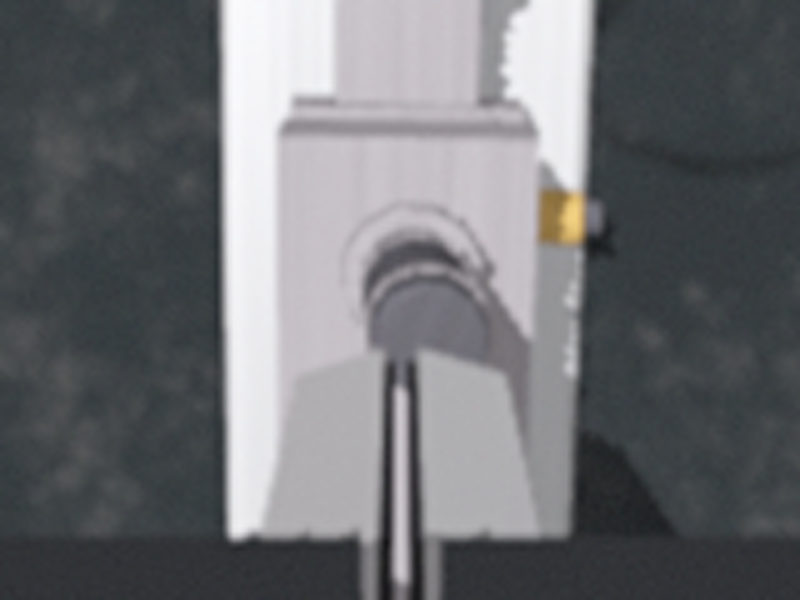

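Run:
```python
from h import *
cp=cams.camera_params('wrist');b=np.array([.0012,-.0008,0])
P=atz(cp,(234.5,285.9),.097)-b
print(P, P-manip.get_obs()['tcp_pos'])
```

```text
[0.50408422 0.06847594 0.097     ] [ 5.41696390e-03  6.91961930e-05 -2.76774496e-02]
```

Request:
{"api": "move_arm", "payload": {"deltas": [[1,0.045,0.003,0,0],[1,0.045,0.003,-0.1,0],[1,0.045,0.003,-0.2,0],[1,0.045,0.003,-0.23,0],[1,0.045,0.003,-0.23,0]]}}

```text
time_s: 16.7
tcp_pos: [0.5024, 0.0685, 0.1004]
tcp_rot: [180.0, 0.1, 56.1]
contact_force: [0.8, -0.1, -0.3]
finger_gap: 0.0004
```

Request:
{"api": "move_arm", "payload": {"deltas": [[1,0,0,-0.01,0],[1,0,0,-0.02,0],[1,0,0,-0.025,0],[1,0,0,-0.025,0]]}}

```text
time_s: 17.03
tcp_pos: [0.5024, 0.0685, 0.0979]
tcp_rot: [180.0, 0.1, 56.1]
contact_force: [-0.4, -0.2, 0.2]
finger_gap: 0.0003
```

Request:
{"api": "move_arm", "payload": {"deltas": [[1,0,0,-0.01,0],[1,0,0,-0.015,0],[1,0,0,-0.015,0]]}}

```text
time_s: 17.28
tcp_pos: [0.5025, 0.0686, 0.0965]
tcp_rot: [180.0, 0.1, 56.1]
contact_force: [-0.4, -0.9, 1.4]
finger_gap: 0.0004
```

Request:
{"api": "move_arm", "payload": {"deltas": [[1,0,0,-0.01,0],[1,0,0,-0.01,0],[1,0,0,-0.01,0]]}}

```text
time_s: 17.53
tcp_pos: [0.5025, 0.0685, 0.0954]
tcp_rot: [180.0, 0.1, 56.1]
contact_force: [-0.1, -0.1, 0.3]
finger_gap: 0.0003
```

Request:
{"api": "move_arm", "payload": {"deltas": [[1,0,0,-0.01,0],[1,0,0,-0.01,0],[1,0,0,-0.01,0]]}}

```text
time_s: 17.78
tcp_pos: [0.5024, 0.0685, 0.0944]
tcp_rot: [180.0, 0.1, 56.1]
contact_force: [0.0, -0.6, 0.0]
finger_gap: 0.0002
```

Request:
{"api": "move_arm", "payload": {"deltas": [[1,0,0,-0.01,0],[1,0,0,-0.01,0],[1,0,0,-0.01,0]]}}

```text
time_s: 18.03
tcp_pos: [0.5026, 0.0687, 0.0937]
tcp_rot: [180.0, 0.1, 56.1]
contact_force: [-2.9, 0.7, 10.3]
finger_gap: 0.0004
```

```bash
python3 look.py s7
python3 - <<'E'
from h import *
im=snap('wrist','s7w')
cv2.imwrite('pics/s7wz.png',cv2.resize(im[170:290,200:360,::-1],(800,600),interpolation=2))
E
```

```text
18.0333 [0.5026 0.0687 0.0937] [179.9831   0.0662  56.1301] [-2.9131  0.6648 10.2629] along 1.063639541842742 trav 0.09862650277942725
```

View pics/s7z.png

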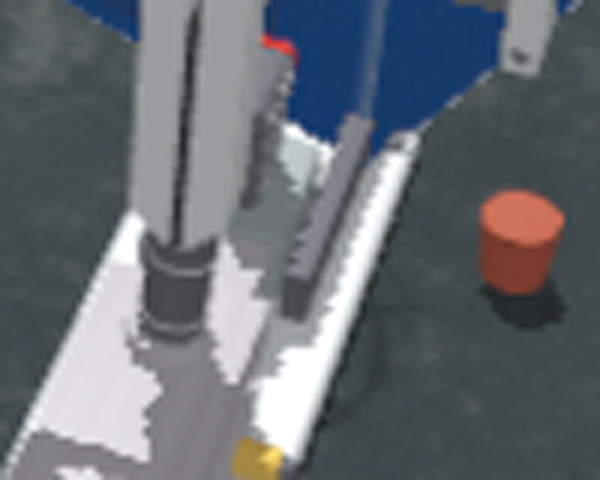

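View pics/s7wz.png

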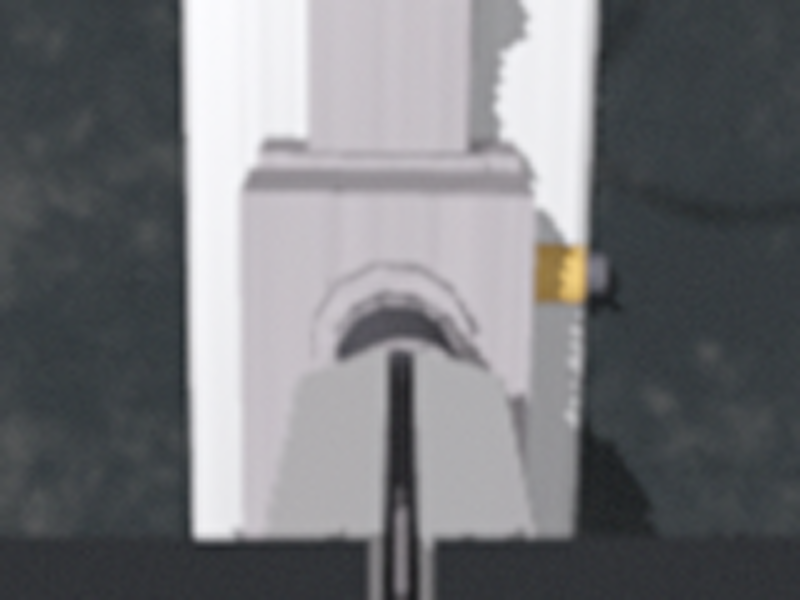

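Request:
{"api": "move_arm", "payload": {"deltas": [[1,0,0,-0.005,0],[1,0,0,-0.005,0],[1,0,0,-0.005,0]]}}

```text
time_s: 18.38
tcp_pos: [0.5027, 0.0688, 0.0937]
tcp_rot: [180.0, 0.0, 56.1]
contact_force: [-3.6, 1.8, 13.5]
finger_gap: 0.0004
```

Request:
{"api": "move_arm", "payload": {"deltas": [[1,0,0,0.1,0],[1,0,0,0.4,0],[1,0.05,0.08,0.6,0],[1,0.3,0.4,0.6,0],[1,0.3,0.4,0.6,0]]}}

```text
time_s: 18.8
tcp_pos: [0.5358, 0.1142, 0.1555]
tcp_rot: [179.9, -0.2, 56.4]
contact_force: [-1.3, 1.0, -0.8]
finger_gap: 0.0006
```

```bash
python3 look.py s8
python3 - <<'E'
from h import *
im=snap('wrist','s8w');cp=cams.camera_params('wrist')
r=np.array(proj(cp,[.5,.0687,.07])).astype(int);print(r)
cv2.imwrite('pics/s8wz.png',cv2.resize(im[max(0,r[0]-45):r[0]+45,r[1]-60:r[1]+60,::-1],(800,600),interpolation=2))
b=cv2.imread('pics/s8.png')[245:285,310:360]
cv2.imwrite('pics/s8zz.png',cv2.resize(b,(750,600),interpolation=2))
E
```

```text
18.8 [0.5358 0.1142 0.1555] [179.885   -0.2042  56.3816] [-1.2622  0.9775 -0.7763] along -0.11273165077001264 trav 0.042305121644273656
[272 273]
```

View pics/s8zz.png

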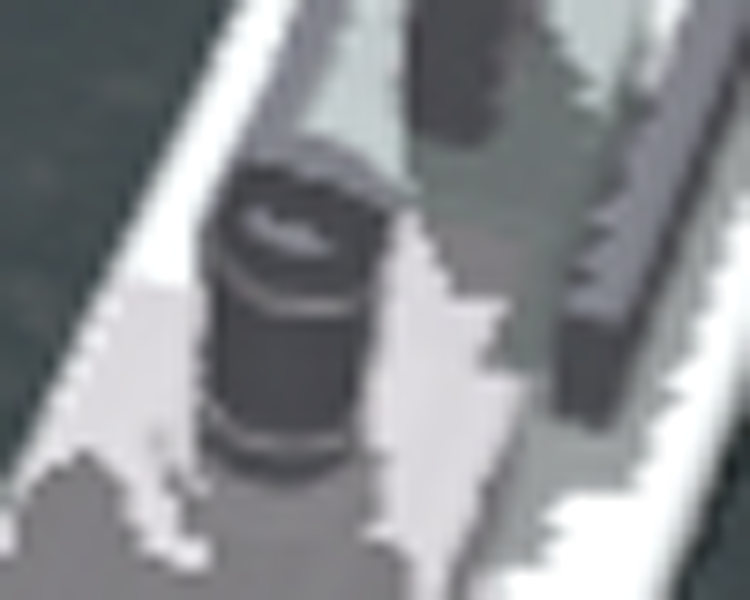

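View pics/s8wz.png

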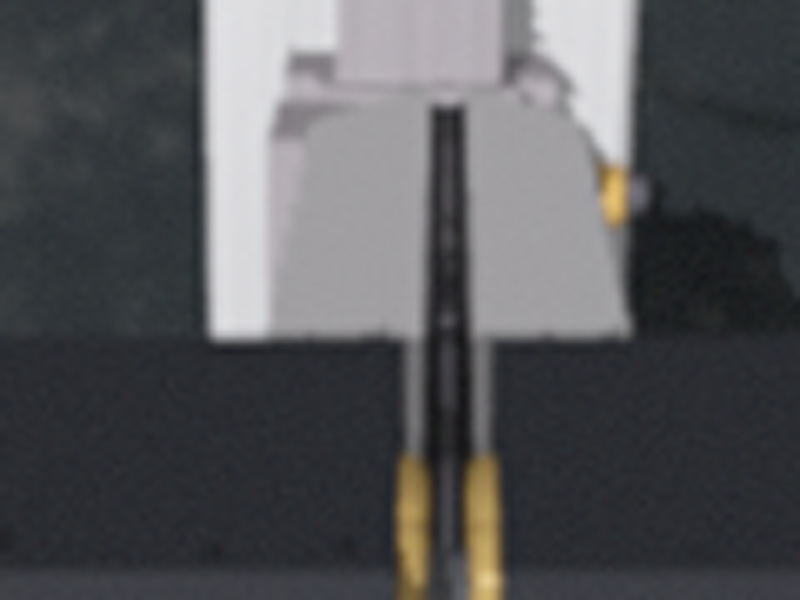

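Run:
```python
from h import *
cp=cams.camera_params('side')
for z in (.054,.0585,.093,.097,.114): print(z,proj(cp,[.4993,.0687,z]))
# vertical template match of knob between s1 (standing, tip -19) and later
s=[cv2.imread(f'pics/{n}.png') for n in ('s1','s4','s5','s6','s7','s8')]
k=s[0]
t=k[250:268,322:338]
for i,n in zip(s,('s1','s4','s5','s6','s7','s8')):
    reg=i[240:300,315:345]
    f=4
    R=cv2.matchTemplate(cv2.resize(reg,None,fx=f,fy=f,interpolation=2),cv2.resize(t,None,fx=f,fy=f,interpolation=2),cv2.TM_CCOEFF_NORMED)
    _,v,_,l=cv2.minMaxLoc(R);print(n,v,240+l[1]/f-250,315+l[0]/f-322)
```

```text
0.054 (np.float64(276.0100777672968), np.float64(326.45346170113214))
0.0585 (np.float64(273.95085287132565), np.float64(326.62494076425))
0.093 (np.float64(257.64003571978037), np.float64(327.98320117053487))
0.097 (np.float64(255.68681995989317), np.float64(328.1458524716277))
0.114 (np.float64(247.23476234021055), np.float64(328.8496857075588))
s1 0.9988833665847778 0.0 0.0
s4 0.7306538224220276 5.0 -0.75
s5 0.7600157856941223 6.0 -1.0
s6 0.7926092147827148 10.75 -1.25
s7 0.7760842442512512 12.0 -1.5
s8 0.7811487317085266 12.0 -1.5
```

Request:
{"api": "move_arm", "payload": {"deltas": [[0.5,-0.2,-0.3,0.2,0],[0.2,-0.4,-0.6,0.2,0],[0.2,-0.6,-0.9,0.2,0],[0.2,-0.6,-0.9,0.2,0],[0.2,-0.6,-0.9,0.2,0]]}}

```text
time_s: 19.32
tcp_pos: [0.472, 0.0181, 0.1744]
tcp_rot: [180.0, -0.0, 56.0]
contact_force: [1.1, 0.5, -0.5]
finger_gap: 0.0305
```

```bash
python3 look.py s9
python3 - <<'E'
from h import *
im=snap('wrist','s9w');cp=cams.camera_params('wrist')
r=np.array(proj(cp,[.5,.0687,.07])).astype(int);print(r,proj(cp,[.5009,.0679,.054]),proj(cp,[.5009,.0679,.093]))
cv2.imwrite('pics/s9wz.png',cv2.resize(im[max(0,r[0]-45):r[0]+45,r[1]-60:r[1]+60,::-1],(800,600),interpolation=2))
E
```

```text
19.3167 [0.472  0.0181 0.1744] [179.9908  -0.0096  56.0362] [ 1.0619  0.461  -0.4594] along -0.9728888073296496 trav 0.15769904105441077
[154 272] (np.float64(153.95610751443476), np.float64(274.46314890675006)) (np.float64(156.18912395881955), np.float64(273.6999834800176))
```

View pics/s9wz.png

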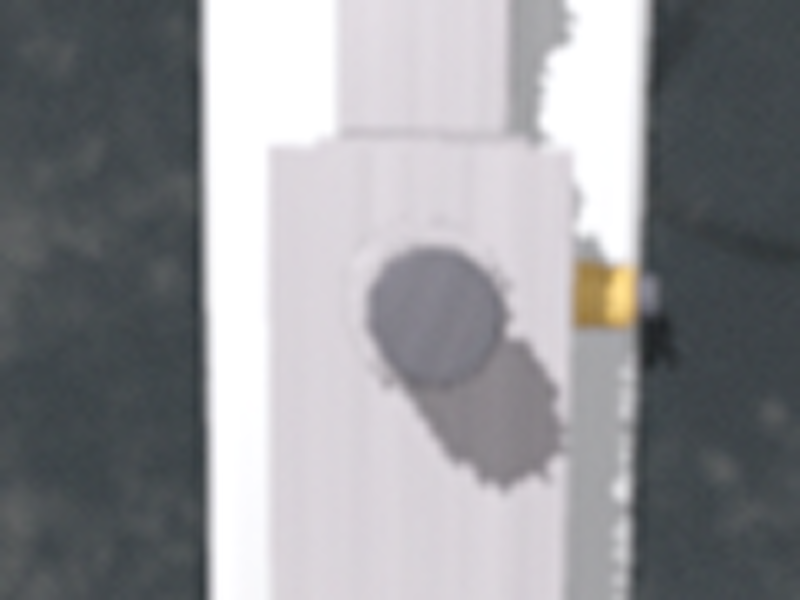

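View pics/s9z.png

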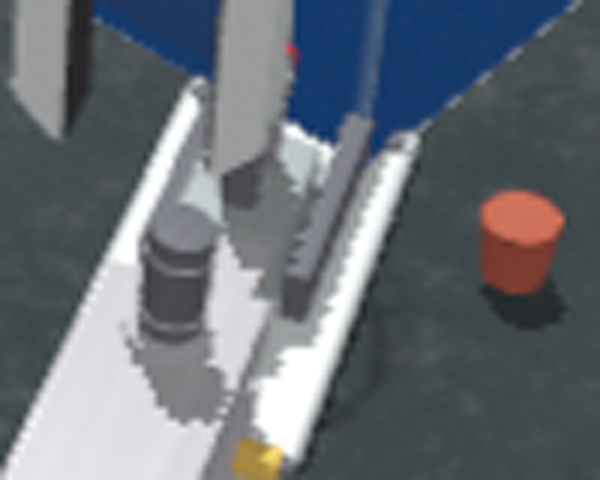

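Request:
{"api": "move_arm", "payload": {"deltas": [[0.2,-0.04,0.03,-0.2,0],[0.2,-0.04,0.03,-0.5,0],[0.2,-0.04,0.03,-0.8,0],[0.2,-0.04,0.03,-0.94,0],[0.2,-0.04,0.03,-0.94,0],[0.2,-0.04,0.03,-0.94,0]]}}

```text
time_s: 19.92
tcp_pos: [0.4691, 0.0231, 0.0799]
tcp_rot: [-180.0, 0.1, 56.2]
contact_force: [-0.2, -0.1, 0.0]
finger_gap: 0.0377
```

Run:
```python
from h import *
o=manip.get_obs();print(o['tcp_pos'],o['contact_force'])
im=snap('wrist','t1w');cp=cams.camera_params('wrist')
P=[.5009,.0679]
r=np.array(proj(cp,[.5,.0687,.07])).astype(int)
for z in (.054,.059,.093): print(z,proj(cp,P+[z]))
a,b=max(0,r[0]-45),r[1]-60;print(a,b)
cv2.imwrite('pics/t1.png',cv2.resize(im[a:a+90,b:b+120,::-1],(800,600),interpolation=2))
```

```text
[0.46908301 0.02312438 0.07992782] [-0.16832061 -0.07930327  0.04345591]
0.054 (np.float64(161.78073996978105), np.float64(279.1519184351338))
0.059 (np.float64(162.3413656790249), np.float64(279.14214514056573))
0.093 (np.float64(167.02115368289742), np.float64(279.0605631761217))
118 217
```

View pics/t1.png

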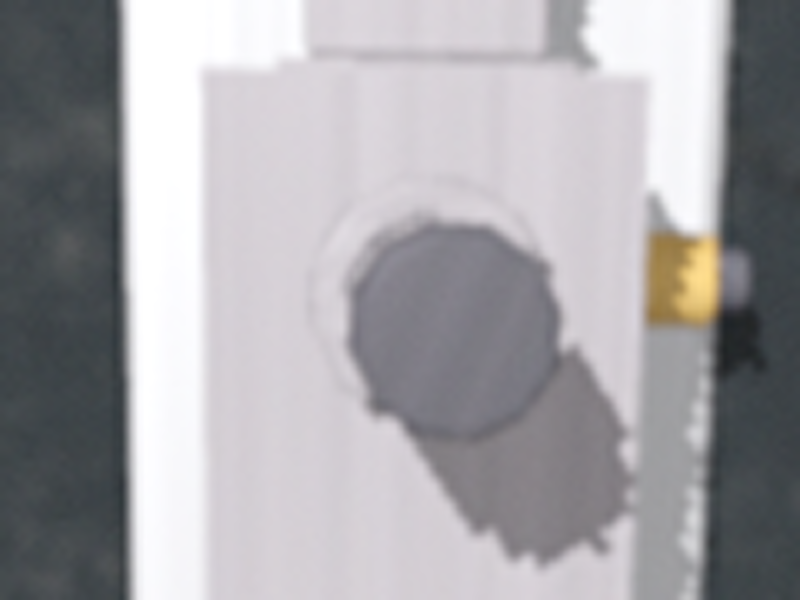

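Run:
```python
from h import *
snap('side','t1s')
b=cv2.imread('pics/t1s.png')[245:285,305:355]
c=cv2.imread('pics/q3s.png')[230:270,305:355]
d=cv2.imread('pics/s5.png')[245:285,305:355]
cv2.imwrite('pics/t1sz.png',cv2.hconcat([cv2.resize(x,(400,320),interpolation=2) for x in(b,c)]))
cv2.imwrite('pics/t1sy.png',cv2.hconcat([cv2.resize(x,(400,320),interpolation=2) for x in(b,d)]))
```

```text
(no output)
```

View pics/t1sz.png

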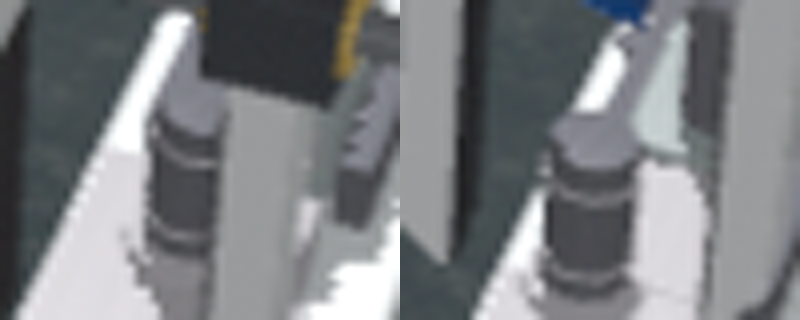

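View pics/t1sy.png

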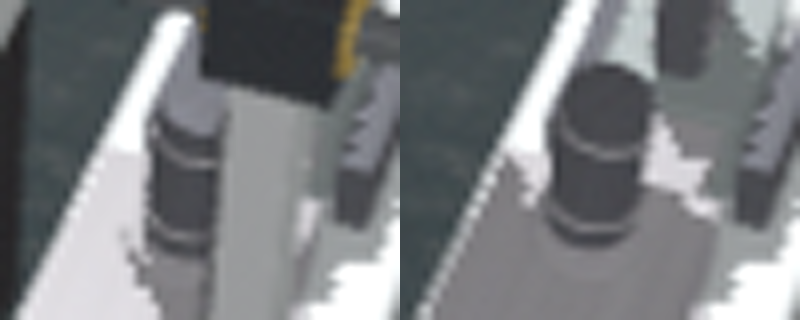

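Request:
{"api": "move_arm", "payload": {"deltas": [[0.5,0,0,0.3,0],[1,0,0,0.5,0],[1,0.15,0.22,0.5,0],[1,0.3,0.45,0.5,0],[1,0.305,0.455,0.5,0],[1,0.305,0.455,0.3,0],[1,0.305,0.455,0.19,0],[1,0.305,0.455,0.19,0],[1,0.305,0.455,0.19,0]]}}

```text
time_s: 20.77
tcp_pos: [0.5002, 0.0684, 0.1004]
tcp_rot: [179.9, -0.0, 56.2]
contact_force: [0.9, -0.5, 0.0]
finger_gap: 0.0003
```

Request:
{"api": "move_arm", "payload": {"deltas": [[1,-0.005,0,-0.02,0],[1,-0.005,0,-0.04,0],[1,-0.005,0,-0.055,0],[1,-0.005,0,-0.055,0]]}}

```text
time_s: 21.1
tcp_pos: [0.4998, 0.0684, 0.095]
tcp_rot: [179.9, -0.0, 56.2]
contact_force: [0.1, -0.6, 0.5]
finger_gap: 0.0003
```

Request:
{"api": "move_arm", "payload": {"deltas": [[1,0,0,-0.008,0],[1,0,0,-0.008,0],[1,0,0,-0.008,0]]}}

```text
time_s: 21.35
tcp_pos: [0.4998, 0.0684, 0.0942]
tcp_rot: [179.9, -0.0, 56.2]
contact_force: [0.7, -0.2, 0.1]
finger_gap: 0.0004
```

Request:
{"api": "move_arm", "payload": {"deltas": [[1,0,0,-0.005,0],[1,0,0,-0.005,0],[1,0,0,-0.005,0]]}}

```text
time_s: 21.6
tcp_pos: [0.4999, 0.0685, 0.0939]
tcp_rot: [179.9, -0.0, 56.2]
contact_force: [-0.8, 0.7, 5.4]
finger_gap: 0.0005
```

Request:
{"api": "move_arm", "payload": {"deltas": [[1,0,0,-0.005,0],[1,0,0,-0.005,0],[1,0,0,-0.005,0]]}}

```text
time_s: 21.85
tcp_pos: [0.5001, 0.0686, 0.0938]
tcp_rot: [179.9, -0.1, 56.2]
contact_force: [-2.9, -0.1, 10.0]
finger_gap: 0.0009
```

Request:
{"api": "move_arm", "payload": {"deltas": [[1,0,0,0.2,0],[1,0,0,0.6,0],[1,0,0,1,0],[1,0,0,1,0],[1,0,0,1,0]]}}

```text
time_s: 22.27
tcp_pos: [0.5011, 0.069, 0.1955]
tcp_rot: [179.8, -0.2, 56.2]
contact_force: [-0.3, -0.1, -0.5]
finger_gap: 0.0004
```

```bash
python3 look.py v1
python3 - <<'E'
from h import *
b=cv2.imread('pics/v1.png')[245:285,305:355]
cv2.imwrite('pics/v1zz.png',cv2.resize(b,(400,320),interpolation=2))
a=cv2.imread('pics/v1.png')
for t in ('vial_a','stopper','timer'):
    print(t,[(r['p'],r['location']) for r in cams.pinpoint('side',t)[:2]])
E
```

```text
22.2667 [0.5011 0.069  0.1955] [179.815   -0.2489  56.2219] [-0.3467 -0.0556 -0.4885] along 0.23864299967171523 trav 0.0992660862979006
vial_a [(0.75, [204.9, 187.0])]
stopper [(0.49, [265.6, 383.9])]
timer [(0.8, [294.7, 426.3])]
```

View pics/v1zz.png

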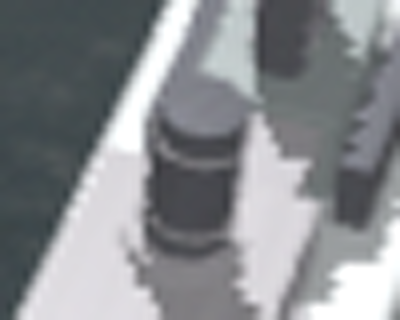

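View pics/v1.png

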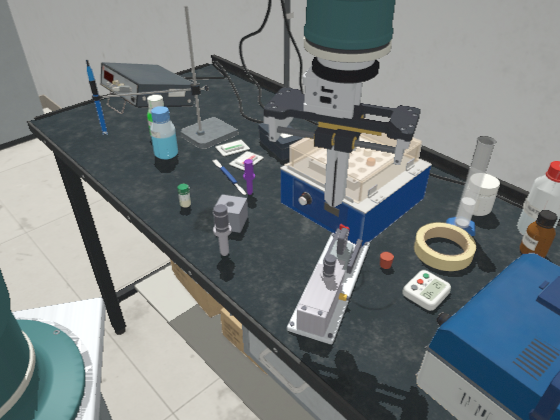

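The pin sits down in the yoke, with the knob's lower ring at about row 274 in the side view. The gripper is clear and the bystanders are where they were, so I'm handing in.

```bash
python3 -c "
from workcell import ticket
print(ticket.job_done())"
```

```text
the job is handed in; nothing more can be done
None
```

I handed the job in at about 22.5 s of the 58 s allowed. The last checks agree that the pin is fully home, though it leans slightly. The hand-in returned no verdict.

**What I did:**
- I took the smaller grey pin from its stand and lowered it into the upper ear without feeling any resistance. I released it standing on the tongue.
- I slid the link about 21 mm by its thumb plate, until the pin dropped into the eye.
- I pressed the pin with shut fingers, lifted clear, and left it.

**Last checks:**
- **Seating:** The press met a hard stop at the same height, 0.0937 to 0.0938 m, at two points on the knob. The forces were 13.5 N and 10 N. A fully home pin would stop at 0.093 m.
- **Depth:** In the side picture the pin had sunk about 21 mm from its standing position, which puts the tip about 40 mm down, give or take 0.7 mm.
- **Bystanders:** The vial, stopper and timer show within 3 pixels of their first positions. That is a few millimetres at most, against the 20 mm allowed.

**What did not fit cleanly:**
- The pin leans about 3 degrees towards +y, probably because the plunger pushes its lower end aside. The limit is just under 7 degrees (0.12 rad).
- I did not feel the plunger's 3 to 8 N as a separate stage. The pin seems to have fallen most of the way past it.
- An automatic picture match gave 12 pixels of sinking, where 10.4 were expected. I put that down to changed shading and trusted the reading by eye.

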